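Restock the preserve carousel and hold it with the red-lidded jar in front

TASK

Take the jar with the red lid from the counter and set it down gently, upright and centred, on the empty pedestal of the display carousel without turning the carousel much. Then grip the black handle on top and turn the carousel by it, smoothly so that the jar does not topple, until that jar stands at the front, in line with the red pointer on the base. Finish with the handle still gripped, holding the carousel still there, and leave the other goods on the counter where they are.

Things in the scene. Friction and masses are not known exactly. Their poses are not given: they have to be found in the camera images.
- jar_center (a point): centre (half-way up) of the jar with the red lid: an upright round amber glass jar, 56 mm diameter, 75 mm tall, 0.14 to 0.28 kg, with a paper band; z axis up. It starts on the counter, so its centre is 37.5 mm up. The only red lid in the scene.
- jar: the same jar, origin at the centre of its underside, z axis up. Once on its pedestal it rides along, but topples if the carousel is jerked or stopped short at more than about 1.5 rad/s
- place (a point): centre of the flat rimless top of the empty pedestal, a wooden post 48 mm in diameter, top 75 mm above the counter, 110 mm from the carousel's axis. A seated jar's centre is 37.5 mm above this point. It turns with the turntable: x points outward from the axis, z up. Pedestals at 90, 180 and 270 degrees round carry fixed jars (52 mm diameter, tops 133 mm above the counter, white or black lids).
- handle (a point): centre of the black bar handle on top of the carousel's steel centre post (16 mm diameter), on the carousel's axis, 217 mm above the counter. The bar is 70 mm long along its y axis, 16 mm thick along its x axis and 30 mm high; x points to the empty pedestal's side, z up. It turns with the turntable.
- turntable (a joint): angle of the turntable on its base, rad: 0 when the empty pedestal points exactly at the red pointer, growing counter-clockwise seen from above. It starts between 0.8 and 2.0, stays where it is left (friction about 0.12 N m) and has stops only at -3.1 and 3.1. The wooden disc has a radius of 142 mm, its top 30 mm above the counter.
- carousel: fixed base of the carousel, on the counter; origin on the turning axis at counter height, x axis towards the red pointer (away from the robot, give or take 0.4 rad), z up
- pointer (a point): tip of the red cone pointer (22 mm diameter, 34 mm high) on the tongue of the fixed base, 163 mm from the axis and 42 mm above the counter: marks the front, just outside the disc
- green_center (a point): centre (half-way up) of the bystander jar with the green lid, otherwise the same as the red-lidded one, on the counter; leave it alone
- pear: bystander: a yellow-green pear in a white foam cup, 90 mm wide, 80 mm tall plus stalk, origin under its centre; leave it alone
- punnet: bystander: open cardboard punnet of orange fruit, 160 x 100 mm, about 55 mm tall, origin under its centre; leave it alone

How it is judged:
By the outcome, as a careful person would: the job done as asked, in the order asked, and still so for the second after the job is handed in, while the arm keeps its last pose, push and grip.
It also fails if it takes over 48 s, if anything falls off the work surface, if the arm or the gripper's body presses on something with over 40 N, if the wrist force passes 120 N, or if a joint passes its speed limit or range.

ROBOT

A 6-joint arm with a two-finger parallel gripper is mounted at the origin on the work surface. World frame = base frame: x ahead of the robot, y to its left, z up, the work surface at z = 0. Lengths are in m, angles in degrees, forces in N, time in s.
With the tool pointing down it reaches from about 0.325 to 0.75 m from the base axis. Payload 7.6 kg.
Tool frame: the origin (TCP) lies midway between the tips of the shut fingers; the grasp point (between the pads) lies 19 mm behind it; z points along the fingers, y is the direction in which the jaws open and shut (so a half turn about z gives the same grasp; the last joint's range is limited). The gripper opens to 85 mm and grips with 20 to 120 N. Pads are 22 mm wide; open, the fingers measure 114 mm over their backs; the gripper's body (76 mm by 85 mm) begins 54 mm behind the grasp point. The pads swing forward as they close: fully open they stand 13 mm farther back than shut.
Start: joints at [-77.137, 2.991, 80.254, -0, 96.75, -4.028], TCP at [0.153, -0.502, 0.231] pointing down, gripper open.
Joint ranges: [-166.34, 166.34], [-52.06, 124.39], [6.96, 135.62], [-60.46, 240.46], [14.63, 156.25], [-167.68, 167.68]. Speed limits (degrees/s): [147.25, 147.25, 172.46, 180, 180, 180].

INTERFACE

Orientations are given as a 3x3 rotation matrix whose columns are the frame's x, y, z axes.
In Python, from plant import * gives the robot as it stands.
- The arm moves only by the tool play_rows, never from a script. Its argument "plan" is a list of rows, each a list of 4 numbers: the shift along the tool's x, y, z in mm, then the turn about the tool's z in degrees. A call has 1 to 8 rows; each row shifts and turns the commanded pose from where the row before left it, along the tool's axes as they then stand; what a row does not reach is not made up. A row lasts 1/10 s, in which the tool goes at most 50 mm and 8.59 degrees, less where a joint would pass 70% of its speed; a pose out of reach is approached as far as the arm can. A call with a gripper value outside its range is refused whole. "fingers" is the finger opening in mm, from 0 to 85.4, set as the call begins (left out, the last holds). The fingers move at their own pace and stop on an object; "newtons" is the grip in N (left out, the last holds). Time passes only in rows, so rows that do not move let the fingers close. It gives the time, the measured TCP pose, the force and the opening at its end, in the units of the state.
- observe(): the state, without advancing time (a new reading comes with each control period).
- capture(name): name is "side" or "top"; returns a dict with "pixels" (420x560x3 uint8, blue, green, red), "intrinsics" (3x3 intrinsics, pixels), "R" (3x3) and "t" (3): a world point X has camera coordinates R X + t. Camera axes: x right, y down, z forward; pixel columns grow to the right and rows downward; lengths in m; the calibration is good to about 2 mm. A picture is of the moment at which its call begins. There is no depth.
- hand_in(): hands the job in, once; it reports no verdict.
The state is a dict: "clock": time; "joints": joint angles; "dq": joint speeds; "joint_efforts": joint torques, N m; "tool_pos": TCP position; "eef_rot": TCP orientation; "force": force on the tool from outside, world axes, zero at the start; "wrist_torque": the same for the moment, N m; "grip_width": finger opening in m.
Only numpy, scipy, OpenCV 4.12 (cv2) and the standard library are available. Lean on these libraries where they do the work, as an engineer would, in place of code of your own. Each camera call takes 0.05 s, during which the arm holds its last target.

## Working session

There is one attempt and no reset: what is moved stays moved. The work goes in short steps, Python scripts to look and compute and a tool call to move; the robot and the scene stay as the last step left them, time stands still between calls to the robot, and variables do not carry over. Pictures are saved under pics/ and viewed, and the job is handed in when it is done.

Besides the shell and the picture viewer there is one more tool, called after "Call:" as name([rows], argument=value, ...), one row to a line, values as JSON. play_rows: Moves the arm, as the interface text tells. Its arguments: {"type":"object","properties":{"plan":{"type":"array"},"fingers":{"type":"number"},"newtons":{"type":"number"}},"required":["plan"]}

```bash
mkdir -p pics
cat > h.py <<'E'
from plant import *
import numpy as np, cv2
def snap(n,f):
    c=capture(n); cv2.imwrite('pics/'+f,c['pixels']); np.savez('pics/'+f[:-4]+'.npz',**{k:np.array(v) for k,v in c.items()}); return c
def load(f):
    return np.load('pics/'+f+'.npz')
def proj(c,X):
    p=c['intrinsics']@(c['R']@np.array(X)+c['t']); return p[:2]/p[2]
def ray(c,u,v):
    d=c['R'].T@np.linalg.inv(c['intrinsics'])@np.array([u,v,1.]); o=-c['R'].T@c['t']; return o,d
def plane(c,u,v,z):
    o,d=ray(c,u,v); return o+d*(z-o[2])/d[2]
def blobs(c,m,mn=15):
    n,l,s,ce=cv2.connectedComponentsWithStats(m.astype(np.uint8)); return [(s[i].tolist(),ce[i].round(1).tolist()) for i in range(1,n) if s[i,4]>=mn]
E
python3 - <<'E'
from h import *
for n in('top','side'):
    c=snap(n,n+'0.png'); print(n,(-c['R'].T@c['t']).round(3),c['R'].round(3).tolist(),c['intrinsics'].tolist())
s=observe(); print(s['eef_rot'],s['tool_pos'],s['force'],s['grip_width'],s['clock'])
E
```

```text
top [ 0.492 -0.004  1.443] [[-0.019, -1.0, -0.017], [-0.998, 0.02, -0.065], [0.066, 0.016, -0.998]] [[468.297698986589, 0.0, 280.86274631472685], [0.0, 468.297698986589, 213.09661700238897], [0.0, 0.0, 1.0]]
side [0.112 0.714 0.821] [[-0.842, -0.539, -0.01], [-0.33, 0.53, -0.781], [0.427, -0.655, -0.624]] [[379.03660636966043, 0.0, 278.27137033772243], [0.0, 379.03660636966043, 211.2578318779743], [0.0, 0.0, 1.0]]
[[ 9.56856003e-01  2.90562367e-01 -3.17276954e-04]
 [ 2.90562522e-01 -9.56854985e-01  1.39915325e-03]
 [ 1.02953244e-04 -1.43097698e-03 -9.99998971e-01]] [ 0.15249406 -0.50207826  0.23055355] [ 0.49207946 -0.12479712 -0.09271061] 0.0854499238547902 0.1
```

View pics/top0.png

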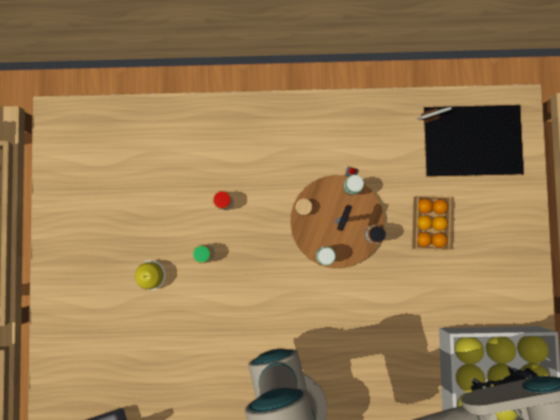

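View pics/side0.png

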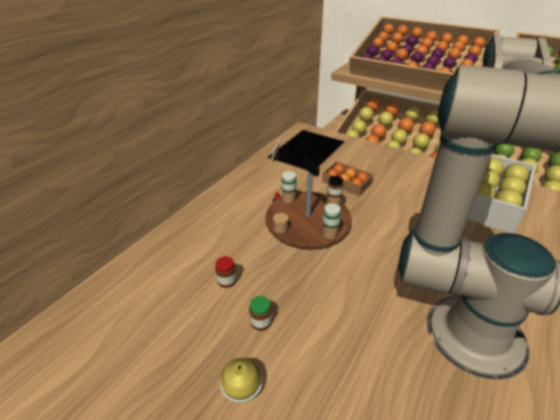

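The top view shows the red lid at (222,200), green lid at (202,254), empty pedestal at (304,207), handle at (344,218), pointer at (351,171), pear at (148,276) and punnet at (433,223). Next I'll measure the positions.

Run:
```python
from h import *
for n in('top','side'):
    c=load(n+'0'); b,g,r=[c['pixels'][...,i].astype(int) for i in range(3)]
    hsv=cv2.cvtColor(c['pixels'],cv2.COLOR_BGR2HSV)
    print(n)
    print('red',blobs(c,(r>90)&(g<45)&(b<45),8))
    print('green',blobs(c,(g>80)&(r<60)&(b<100)&(g>b+30),20))
    print('white',blobs(c,(hsv[...,1]<50)&(hsv[...,2]>140),40))
    print('black',blobs(c,(hsv[...,2]<45),40))
c=load('top0')
im=c['pixels'][150:290,260:400]; cv2.imwrite('pics/cr.png',cv2.resize(im,None,fx=4,fy=4,interpolation=cv2.INTER_CUBIC))
c=load('side0')
im=c['pixels'][130:270,230:400]; cv2.imwrite('pics/cs.png',cv2.resize(im,None,fx=4,fy=4,interpolation=cv2.INTER_CUBIC))
```

```text
top
red [([349, 169, 6, 5, 27], [351.6, 170.9]), ([215, 192, 15, 15, 177], [221.8, 199.2])]
green [([195, 247, 14, 14, 165], [201.6, 253.6])]
white [([421, 108, 29, 10, 58], [434.7, 112.6]), ([344, 175, 20, 17, 245], [354.1, 183.1]), ([316, 248, 19, 17, 248], [325.5, 255.8]), ([449, 333, 74, 22, 358], [476.0, 337.0]), ([250, 365, 17, 31, 209], [256.3, 375.6]), ([451, 393, 6, 14, 72], [453.8, 399.4]), ([467, 392, 93, 28, 1367], [524.0, 407.3]), ([247, 409, 47, 11, 340], [272.8, 415.5])]
black [([425, 106, 98, 69, 6186], [474.8, 141.3]), ([339, 206, 12, 23, 99], [344.2, 217.5]), ([371, 228, 14, 13, 147], [377.3, 233.7]), ([263, 350, 30, 5, 86], [278.7, 351.7]), ([472, 368, 88, 22, 650], [516.8, 378.9]), ([260, 388, 43, 13, 321], [282.9, 393.1]), ([110, 409, 16, 11, 76], [119.6, 414.2])]
side
red [([275, 194, 4, 5, 13], [276.7, 196.0]), ([217, 257, 17, 16, 199], [224.3, 264.6])]
green [([251, 297, 19, 18, 262], [259.7, 305.3])]
white [([317, 0, 243, 127, 8970], [415.3, 30.9]), ([456, 85, 63, 16, 303], [482.5, 93.4]), ([526, 96, 20, 8, 42], [534.4, 100.0]), ([485, 155, 50, 77, 1105], [507.6, 205.9]), ([283, 172, 12, 10, 97], [288.4, 176.0]), ([282, 184, 11, 6, 51], [287.0, 186.6]), ([328, 188, 12, 7, 53], [333.7, 191.4]), ([325, 204, 15, 12, 142], [331.9, 209.3]), ([324, 219, 13, 7, 61], [330.4, 221.7]), ([410, 248, 47, 19, 252], [431.7, 256.8]), ([460, 253, 26, 20, 203], [468.3, 264.6]), ([553, 273, 7, 23, 70], [556.4, 284.5]), ([217, 277, 14, 8, 69], [223.9, 280.3]), ([251, 319, 16, 9, 88], [258.7, 323.0]), ([223, 386, 38, 16, 76], [244.2, 396.3])]
black [([484, 45, 7, 21, 87], [486.5, 56.4]), ([438, 77, 15, 57, 327], [443.9, 106.0]), ([275, 131, 67, 44, 1577], [307.2, 150.6]), ([441, 135, 10, 12, 77], [444.3, 141.1]), ([330, 177, 12, 9, 89], [335.5, 180.6]), ([399, 234, 12, 44, 158], [402.9, 256.6]), ([460, 296, 10, 11, 47], [464.1, 299.5])]
```

View pics/cr.png

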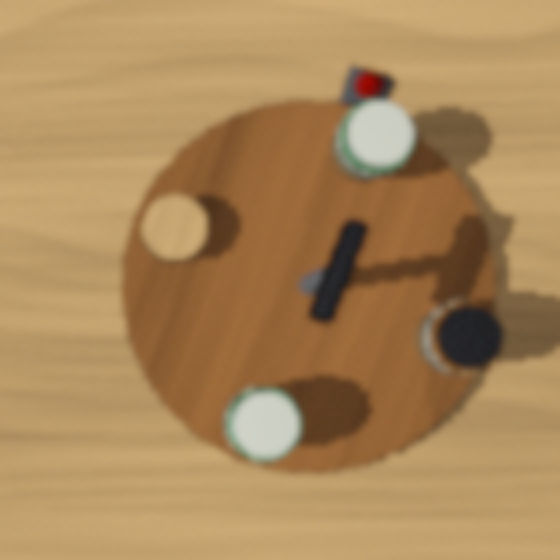

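View pics/cs.png

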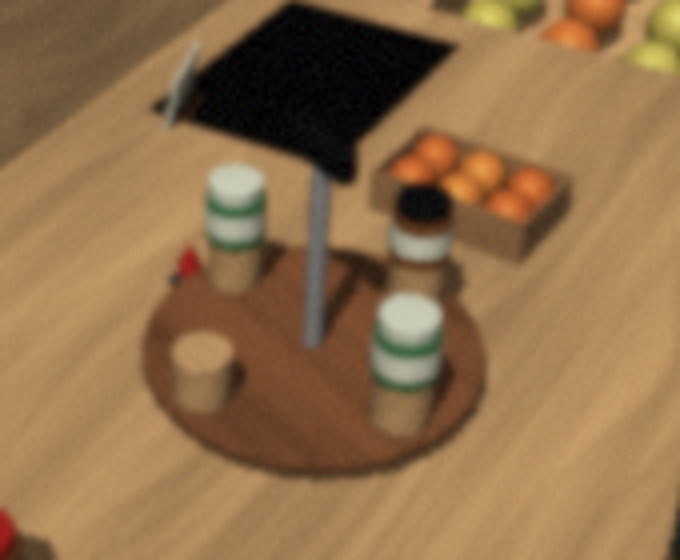

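Run:
```python
from h import *
from scipy.optimize import least_squares
c=load('top0'); s=load('side0')
P=c['pixels']; hsv=cv2.cvtColor(P,cv2.COLOR_BGR2HSV)
for p in [(304,207),(320,235),(300,170)]: print(p,hsv[p[1],p[0]])
print('red',plane(c,222,199.4,.075),'side',plane(s,224.7,261.5,.075))
print('green',plane(c,201.7,253.6,.075))
print('pointer',plane(c,351.6,170.9,.03))
print('handle top',plane(c,344.2,217.5,.23))
w=[plane(c,354.3,183.2,.133),plane(c,325.7,255.9,.133),plane(c,377.3,233.8,.133)]
print('lids',w,'axis',(w[0]+w[1])/2)
# pedestal
x0,y0=290,193
roi=P[y0:y0+28,x0:x0+28].astype(int)
m=(hsv[y0:y0+28,x0:x0+28,2]>150)
for b in blobs(c,m): print(b, plane(c,b[1][0]+x0,b[1][1]+y0,.075))
# handle axis
hm=(hsv[...,2]<60)&(np.add.outer(np.abs(np.arange(420)-217)*1.,np.abs(np.arange(560)-344)*1.)<26)
ys,xs=np.nonzero(hm)
pts=np.array([plane(c,x,y,.23)[:2] for x,y in zip(xs,ys)])
d=pts-pts.mean(0);print(pts.mean(0),len(pts));U=np.linalg.svd(d)[2][0];print('handle y dir deg',np.degrees(np.arctan2(U[1],U[0])), 'len',np.ptp(d@U))
```

```text
(304, 207) [ 18 109 199]
(320, 235) [ 15 162 157]
(300, 170) [ 18 109 196]
red [0.62553383 0.18997485 0.075     ] side [0.62799707 0.19180727 0.075     ]
green [0.46787215 0.25112023 0.075     ]
pointer [ 0.70855547 -0.19868676  0.03      ]
handle top [ 0.55673177 -0.14845885  0.23      ]
lids [array([ 0.65778474, -0.19102846,  0.133     ]), array([ 0.45597936, -0.10567078,  0.133     ]), array([ 0.51460273, -0.25075871,  0.133     ])] axis [ 0.55688205 -0.14834962  0.133     ]
([0, 0, 22, 28, 364], [9.2, 11.5]) [ 0.60581162 -0.03649444  0.075     ]
([23, 21, 5, 7, 26], [25.4, 24.6]) [ 0.5664309  -0.08296858  0.075     ]
[ 0.55655156 -0.14802277] 128
handle y dir deg 156.07115649877932 len 0.06516438748653927
```

Axis ≈ (0.557, −0.148). The empty pedestal is at about 67.3° and the pointer at −18.4°, so the turntable is at about 1.50 rad. The red jar is at about (0.627, 0.190). I'll raise the arm and set the jaw yaw to 67°, which suits both the placing and the handle grip.

Call:
play_rows([
  [0,0,-10,-8],
  [0,0,-15,-8.5],
  [0,0,-15,-8.5],
  [0,0,-15,-8.5],
  [0,0,-15,-8.5],
  [0,0,-10,-8.5],
  [0,0,0,-8.5],
  [0,0,0,-8.5],
], fingers=85, newtons=40)

```text
clock: 0.9
tool_pos: [0.1526, -0.5024, 0.3113]
eef_rot: [[0.092, 0.996, -0.0], [0.996, -0.092, -0.0], [-0.0, 0.0, -1.0]]
force: [0.4, -0.5, 0.1]
grip_width: 0.0849
```

Call:
play_rows([
  [0,0,0,-8.5],
  [0,0,0,-8.5],
  [0,0,0,-8.5],
  [0,0,0,-8.5],
  [0,0,0,-8.5],
  [0,0,0,-8.5],
  [0,0,0,-8.5],
  [0,0,0,-8.5],
])

```text
clock: 1.7
tool_pos: [0.1525, -0.5023, 0.3108]
eef_rot: [[-0.889, 0.458, -0.0], [0.458, 0.889, 0.001], [0.001, 0.001, -1.0]]
force: [-0.0, 0.8, 0.3]
grip_width: 0.0851
```

```bash
cat >> h.py <<'E'
def st(T=None,yaw=67.3):
    s=observe(); R=np.array(s['eef_rot']); p=np.array(s['tool_pos'])
    print('t',round(s['clock'],2),'p',(p*1000).round(1),'yaw_y',np.degrees(np.arctan2(R[1,1],R[0,1])).round(2),'tilt',R[2].round(4),'F',np.array(s['force']).round(1),'M',np.array(s['wrist_torque']).round(2),'g',round(s['grip_width']*1000,1),'q',np.array(s['joints']).round(0))
    if T is not None: print('to target in tool mm',(R.T@(np.array(T)-p)*1000).round(1))
    return s
E
python3 -c "
from h import *
st([.627,.1905,.30])"
```

```text
t 1.7 p [ 152.5 -502.3  310.8] yaw_y 62.74 tilt [ 6.e-04  7.e-04 -1.e+00] F [-0.   0.8  0.3] M [ 0.01 -0.01 -0.02] g 85.1 q [ -77.    3.   71.   -0.  106. -140.]
to target in tool mm [-104.5  833.1   11.3]
```

Call:
play_rows([
  [-2.5,20,0,0],
  [-5,40,0,0],
  [-6,47,0,0],
  [-6,47,0,0],
  [-6,47,0,0],
  [-6,47,0,0],
  [-6,47,0,0],
  [-6,47,0,0],
])

```text
clock: 2.5
tool_pos: [0.3502, -0.2177, 0.3111]
eef_rot: [[-0.886, 0.464, -0.0], [0.464, 0.886, -0.0], [0.0, -0.0, -1.0]]
force: [0.5, -0.5, 0.2]
grip_width: 0.0849
```

Call:
play_rows([
  [-6,47,0,0],
  [-6,47,0,0],
  [-6,47,0,0],
  [-6,47,0,0],
  [-6,47,0,0],
  [-6,47,0,0],
  [-6,47,0,0],
  [-6,47,0,0],
])

```text
clock: 3.3
tool_pos: [0.5671, 0.0934, 0.3108]
eef_rot: [[-0.886, 0.463, -0.001], [0.463, 0.886, -0.0], [0.0, -0.001, -1.0]]
force: [1.0, 0.1, -0.0]
grip_width: 0.085
```

Call:
play_rows([
  [-5,45,0,0],
  [-4,40,0,0],
  [-3,20,0,0],
  [-1,10,0,0],
  [0,0,0,-4.5],
  [0,0,0,0],
  [0,0,0,0],
])

```text
clock: 4.0
tool_pos: [0.6311, 0.1872, 0.3109]
eef_rot: [[-0.919, 0.394, -0.001], [0.394, 0.919, -0.0], [0.0, -0.001, -1.0]]
force: [-0.5, -0.3, -0.3]
grip_width: 0.0852
```

```bash
python3 -c "
from h import *
st([.627,.1905,.035])
snap('top','t1.png');snap('side','s1.png')"
```

```text
t 4.0 p [631.1 187.2 310.9] yaw_y 66.78 tilt [ 5.e-04 -5.e-04 -1.e+00] F [-0.5 -0.3 -0.3] M [ 0.03  0.01 -0.01] g 85.2 q [ 13.  26.  44.  -0. 110. -53.]
to target in tool mm [  5.    1.5 275.9]
```

View pics/s1.png

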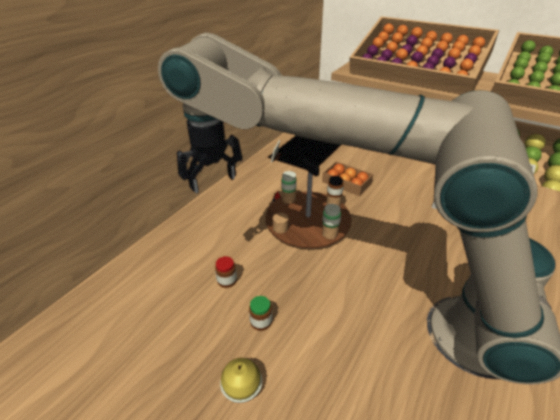

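Call:
play_rows([
  [5,1.5,20,0],
  [0,0,40,0],
  [0,0,45,0],
  [0,0,45,0],
  [0,0,40,0],
  [0,0,20,0],
  [0,0,5,0],
  [0,0,0,0],
])

```text
clock: 4.9
tool_pos: [0.6271, 0.1905, 0.0964]
eef_rot: [[-0.919, 0.393, -0.0], [0.393, 0.919, -0.0], [0.0, -0.0, -1.0]]
force: [0.2, 0.4, 0.5]
grip_width: 0.0849
```

```bash
python3 -c "
from h import *
st([.627,.191,.018])
snap('side','s2.png');c=load('s2');cv2.imwrite('pics/s2c.png',cv2.resize(c['pixels'][180:320,150:320],None,fx=4,fy=4))"
```

```text
t 4.9 p [627.1 190.5  96.4] yaw_y 66.85 tilt [ 3.e-04 -3.e-04 -1.e+00] F [0.2 0.4 0.5] M [ 0.03 -0.04  0.08] g 84.9 q [ 14.  28.  66.  -0.  86. -53.]
to target in tool mm [ 0.3  0.4 78.4]
```

View pics/s2c.png

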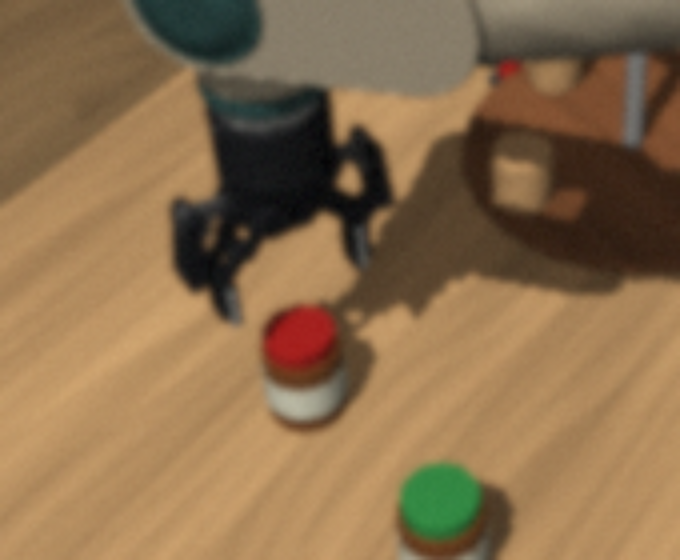

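```bash
python3 -c "
from h import *
c=load('s2')
for z in (.1,.15,.2,.25,.3,.35): print(z,proj(c,[.627,.19,z]).round(0), proj(c,[.5,.15,z]).round(0),proj(c,[.5,.10,z]).round(0))"
```

```text
0.1 [224. 255.] [272. 264.] [283. 252.]
0.15 [223. 241.] [272. 250.] [283. 239.]
0.2 [221. 226.] [272. 235.] [283. 224.]
0.25 [218. 211.] [271. 220.] [282. 208.]
0.3 [216. 194.] [271. 203.] [282. 192.]
0.35 [214. 176.] [270. 184.] [282. 174.]
```

View pics/s2.png

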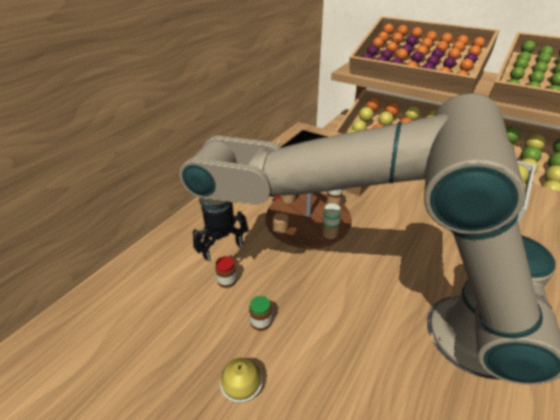

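Call:
play_rows([
  [0,0,20,0],
  [0,0,25,0],
  [0,0,20,0],
  [0,0,10,0],
  [0,0,3.5,0],
  [0,0,0,0],
  [0,0,0,0],
])

```text
clock: 5.65
tool_pos: [0.6282, 0.1909, 0.0196]
eef_rot: [[-0.92, 0.393, 0.003], [0.393, 0.92, 0.001], [-0.002, 0.002, -1.0]]
force: [-0.8, -0.2, 0.2]
grip_width: 0.0848
```

Call:
play_rows([
  [0,0,0,0],
  [0,0,0,0],
  [0,0,0,0],
  [0,0,0,0],
  [0,0,0,0],
  [0,0,0,0],
  [0,0,0,0],
  [0,0,0,0],
], fingers=40, newtons=35)

```text
clock: 6.45
tool_pos: [0.6278, 0.1909, 0.0189]
eef_rot: [[-0.92, 0.392, 0.002], [0.392, 0.92, 0.0], [-0.002, 0.001, -1.0]]
force: [0.2, 0.5, 5.2]
grip_width: 0.0554
```

```bash
python3 -c "
from h import *
st([.627,.191,.138])
snap('side','s3.png');c=load('s3');cv2.imwrite('pics/s3c.png',cv2.resize(c['pixels'][180:320,150:320],None,fx=4,fy=4))"
```

```text
t 6.45 p [627.8 190.9  18.9] yaw_y 66.9 tilt [-0.0016  0.0011 -1.    ] F [0.2 0.5 5.2] M [-0.01  0.07  0.05] g 55.4 q [ 14.  33.  69.  -0.  78. -53.]
to target in tool mm [ 6.000e-01 -1.000e-01 -1.191e+02]
```

View pics/s3c.png

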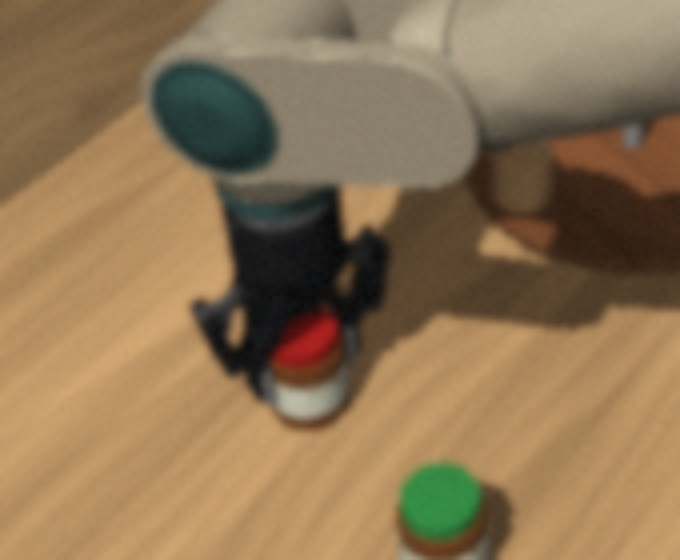

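Gripped at 55.4 mm, with the jar between the pads. I'll lift now.

Call:
play_rows([
  [0,0,-5,0],
  [0,0,-15,0],
  [0,0,-25,0],
  [0,0,-30,0],
  [0,0,-25,0],
  [0,0,-15,0],
  [0,0,-5,0],
  [0,0,0,0],
], newtons=40)

```text
clock: 7.3
tool_pos: [0.6272, 0.1906, 0.1378]
eef_rot: [[-0.92, 0.393, 0.0], [0.393, 0.92, -0.0], [-0.0, -0.0, -1.0]]
force: [0.8, -0.2, -1.6]
grip_width: 0.0552
```

```bash
python3 -c "
from h import *
st([.5994,-.0467,.14])
c=snap('side','s4.png');snap('top','t4.png')
cv2.imwrite('pics/s4c.png',cv2.resize(c['pixels'][160:300,150:320],None,fx=4,fy=4))"
```

```text
t 7.3 p [627.2 190.6 137.8] yaw_y 66.89 tilt [-1.e-04 -1.e-04 -1.e+00] F [ 0.8 -0.2 -1.6] M [ 0.05  0.02 -0.04] g 55.2 q [ 14.  27.  63.  -0.  90. -53.]
to target in tool mm [ -67.6 -229.2   -2.2]
```

View pics/s4c.png

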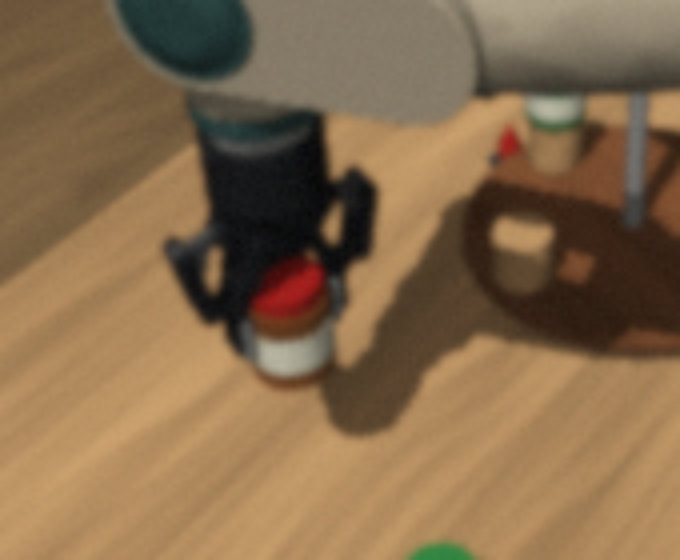

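View pics/t4.png

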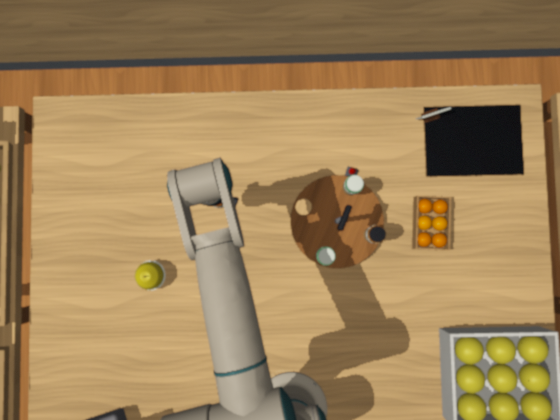

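```bash
python3 -c "
from h import *
for f,p in (('side0',None),('s4',None)):
    c=load(f);b,g,r=[c['pixels'][...,i].astype(int) for i in range(3)]
    B=blobs(c,(r>90)&(g<50)&(b<50),60);print(f,B)
c=load('side0');print(proj(c,[.627,.191,.07]));print(proj(c,[.627,.1905,.189]))
t=load('t4');h=t['pixels'];
print(plane(c,280.3,216.7,.075)) 
for z in (.075,): print(proj(c,[.5994,-.0467,z]),proj(t,[.5994,-.0467,z]))
cv2.imwrite('pics/t4c.png',cv2.resize(load('top0')['pixels'][185:230,280:325],None,fx=12,fy=12,interpolation=cv2.INTER_CUBIC))
cv2.imwrite('pics/s0c.png',cv2.resize(c['pixels'][200:245,260:305],None,fx=12,fy=12,interpolation=cv2.INTER_CUBIC))
"
```

```text
side0 [([216, 257, 18, 16, 212], [224.3, 264.7])]
s4 [([213, 225, 18, 15, 155], [222.4, 233.2])]
[225.35546515 262.74323211]
[220.88286437 229.77901195]
[ 0.60244889 -0.04931212  0.075     ]
[280.68030505 217.48689685] [302.73374901 206.61004442]
```

View pics/t4c.png

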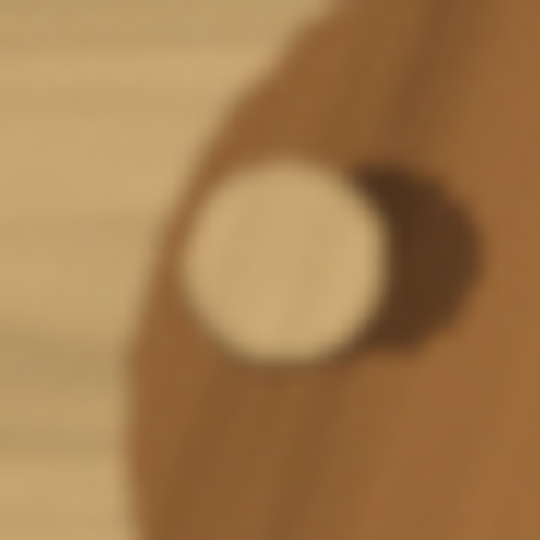

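View pics/s0c.png

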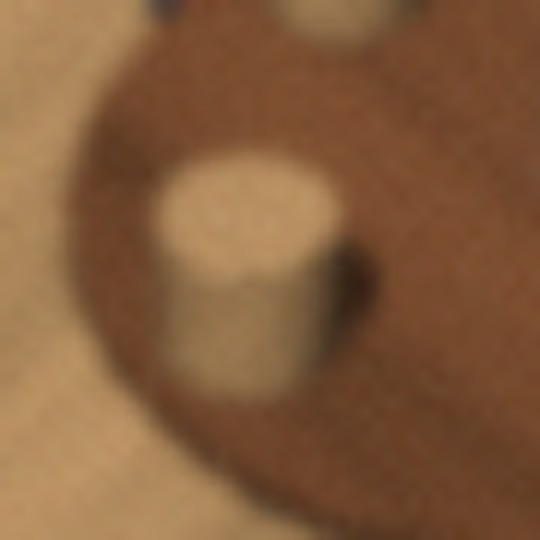

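Call:
play_rows([
  [-4,-14,0,0],
  [-9,-30,0,0],
  [-12,-40,0,0],
  [-12,-42,0,0],
  [-12,-40,0,0],
  [-9,-34,0,0],
  [-6,-18,0,0],
  [-3,-11,0,0],
])

```text
clock: 8.2
tool_pos: [0.5979, -0.0488, 0.1368]
eef_rot: [[-0.919, 0.395, -0.002], [0.395, 0.919, -0.0], [0.001, -0.001, -1.0]]
force: [-0.1, 0.3, -2.1]
grip_width: 0.055
```

Call:
play_rows([
  [0,0,10,0],
  [0,0,12,0],
  [0,0,7,0],
  [0,0,0,0],
  [0,0,0,0],
])

```text
clock: 8.7
tool_pos: [0.5989, -0.0454, 0.1084]
eef_rot: [[-0.92, 0.391, -0.001], [0.391, 0.92, 0.0], [0.001, -0.0, -1.0]]
force: [0.3, 0.5, -2.2]
grip_width: 0.0556
```

```bash
python3 -c "
from h import *
st([.600,-.0475,.104])
c=snap('side','s5.png');snap('top','t5.png')
cv2.imwrite('pics/s5c.png',cv2.resize(c['pixels'][160:260,240:360],None,fx=6,fy=6,interpolation=cv2.INTER_CUBIC))"
```

```text
t 8.7 p [598.9 -45.4 108.4] yaw_y 66.96 tilt [ 6.e-04 -2.e-04 -1.e+00] F [ 0.3  0.5 -2.2] M [-0.03 -0.02  0.03] g 55.6 q [ -8.  19.  76.  -0.  85. -75.]
to target in tool mm [-1.8 -1.5  4.4]
```

View pics/s5c.png

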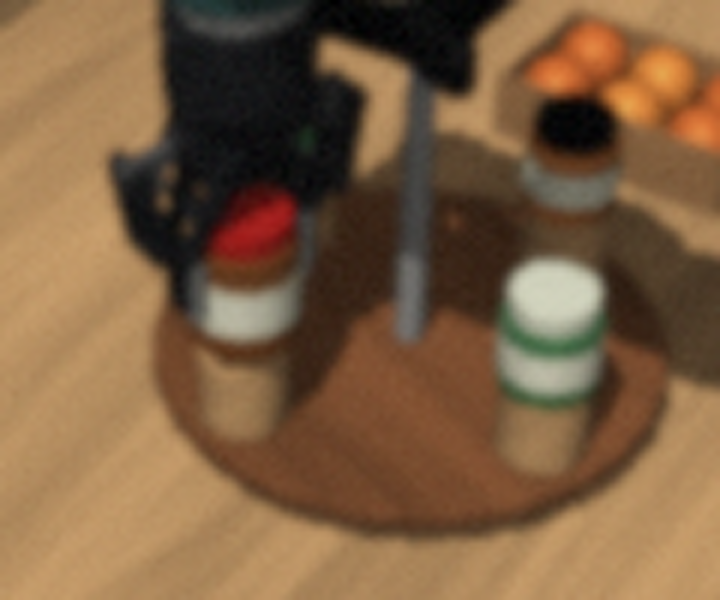

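View pics/t5.png

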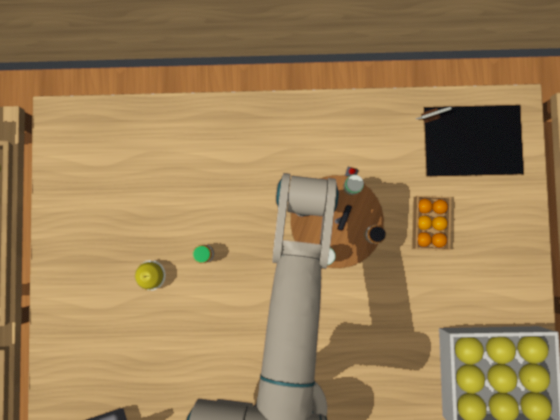

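```bash
python3 -c "
from h import *
c=load('side0');d=load('s5')
for n,c2,rows in (('ped0',load('side0'),range(224,232)),('ped5',d,range(222,231)),('band5',d,range(207,215)),('glass5',d,range(216,219))):
    for r in rows:
        row=c2['pixels'][r,262:305].astype(int); print(n,r,' '.join('%d'%v for v in row[:,1]))
print(proj(c,[.6,-.047,.03]),proj(c,[.6,-.047,.075]),proj(c,[.6,-.047,.15]))
"
```

```text
ped0 224 130 127 127 112 89 71 68 70 70 71 76 78 94 104 107 113 115 114 117 114 109 105 97 89 76 59 44 35 38 54 69 75 74 74 75 74 76 79 78 79 74 77 77
ped0 225 132 130 127 120 96 77 69 72 67 70 73 81 96 105 109 112 113 114 115 116 112 103 96 85 74 58 39 39 44 60 67 73 74 75 75 75 75 77 75 78 77 79 75
ped0 226 130 134 133 125 111 87 72 71 72 68 75 79 97 105 107 114 116 115 118 113 111 102 95 88 71 55 43 45 51 62 72 73 74 73 74 77 74 74 76 76 76 77 79
ped0 227 131 132 133 133 124 101 77 70 68 72 73 81 97 106 112 114 117 119 117 115 111 103 95 86 69 55 48 52 60 65 70 71 75 72 73 73 72 75 74 74 74 73 77
ped0 228 136 135 138 140 137 119 90 69 68 67 74 85 96 106 113 116 119 117 118 113 109 101 96 84 70 54 53 54 62 69 69 68 70 70 72 74 72 74 74 76 71 76 74
ped0 229 132 137 141 143 142 128 104 73 66 67 72 85 97 110 115 118 116 119 118 109 110 104 95 82 68 55 57 59 61 63 66 66 67 69 66 73 74 74 74 74 73 73 76
ped0 230 138 139 144 143 145 134 113 85 66 63 73 78 92 102 110 117 116 116 112 110 107 103 92 78 64 59 59 64 66 62 66 65 66 64 67 73 73 72 75 72 74 74 75
ped0 231 142 143 143 146 141 139
[... 2576 characters left out ...]
45 56 61 65 69 73 80
band5 214 146 143 132 114 89 74 68 65 62 62 70 94 129 156 169 174 179 179 178 172 165 161 152 140 121 96 70 46 38 38 34 36 35 35 35 43 55 65 73 72 74 78 79
glass5 216 140 139 129 107 83 73 70 71 66 59 59 62 73 86 102 117 123 127 130 124 116 107 97 77 57 44 37 37 37 34 37 38 38 39 40 49 61 74 81 79 73 76 75
glass5 217 140 140 128 106 85 72 72 69 68 68 72 71 64 63 63 71 74 86 84 79 75 69 62 48 46 40 38 35 38 35 41 36 41 40 44 52 71 79 81 82 78 76 76
glass5 218 142 141 132 106 84 72 70 71 67 74 83 94 84 70 59 53 57 54 55 58 50 52 46 45 51 45 39 40 36 34 39 37 38 40 46 64 78 83 81 82 79 80 76
[280.66278162 228.33336924] [280.56826362 217.36912944] [280.40025149 197.87945441]
```

```bash
python3 -c "
from h import *
c=load('side0');d=load('s5')
for n,c2 in (('s0',c),('s5',d)):
    m=c2['pixels'][:,278:283].mean(1)
    for r in range(196,238): print(n,r,m[r].round(0).tolist()) if n=='s5' or r>205 else 0
u=np.array([.55,-.84,0])
J=np.array([.5989,-.0454,.0895]);Pp=np.array([.6,-.047,.075])
print('jar bottom tip',proj(c,J-.028*u),'lid top far',proj(c,J+[0,0,.075]+.028*u),'near',proj(c,J+[0,0,.075]-.028*u))
print('ped top near',proj(c,Pp-.024*u),'far',proj(c,Pp+.024*u),'bottom',proj(c,Pp-.024*u-[0,0,.045]))
"
```

```text
s0 206 [47.0, 78.0, 123.0]
s0 207 [47.0, 77.0, 124.0]
s0 208 [47.0, 78.0, 125.0]
s0 209 [47.0, 77.0, 124.0]
s0 210 [48.0, 79.0, 124.0]
s0 211 [51.0, 81.0, 127.0]
s0 212 [62.0, 97.0, 141.0]
s0 213 [81.0, 121.0, 163.0]
s0 214 [92.0, 137.0, 178.0]
s0 215 [97.0, 143.0, 182.0]
s0 216 [96.0, 142.0, 182.0]
s0 217 [98.0, 144.0, 184.0]
s0 218 [99.0, 145.0, 185.0]
s0 219 [97.0, 144.0, 183.0]
s0 220 [97.0, 142.0, 182.0]
s0 221 [97.0, 142.0, 182.0]
s0 222 [91.0, 134.0, 172.0]
s0 223 [81.0, 120.0, 155.0]
s0 224 [77.0, 114.0, 148.0]
s0 225 [76.0, 114.0, 148.0]
s0 226 [76.0, 115.0, 148.0]
s0 227 [77.0, 116.0, 150.0]
s0 228 [77.0, 115.0, 149.0]
s0 229 [77.0, 114.0, 148.0]
s0 230 [75.0, 112.0, 147.0]
s0 231 [74.0, 110.0, 144.0]
s0 232 [66.0, 100.0, 135.0]
s0 233 [54.0, 83.0, 120.0]
s0 234 [45.0, 72.0, 113.0]
s0 235 [45.0, 71.0, 112.0]
s0 236 [43.0, 69.0, 110.0]
s0 237 [42.0, 68.0, 108.0]
s5 196 [20.0, 21.0, 114.0]
s5 197 [25.0, 27.0, 138.0]
s5 198 [29.0, 31.0, 154.0]
s5 199 [26.0, 28.0, 156.0]
s5 200 [26.0, 29.0, 151.0]
s5 201 [24.0, 28.0, 138.0]
s5 202 [24.0, 32.0, 129.0]
s5 203 [26.0, 44.0, 121.0]

[... 464 characters left out ...]
 99.0]
s5 221 [64.0, 97.0, 129.0]
s5 222 [80.0, 120.0, 154.0]
s5 223 [79.0, 119.0, 154.0]
s5 224 [81.0, 120.0, 155.0]
s5 225 [81.0, 120.0, 154.0]
s5 226 [79.0, 119.0, 155.0]
s5 227 [82.0, 122.0, 156.0]
s5 228 [81.0, 121.0, 155.0]
s5 229 [81.0, 120.0, 155.0]
s5 230 [79.0, 119.0, 154.0]
s5 231 [78.0, 115.0, 151.0]
s5 232 [71.0, 106.0, 142.0]
s5 233 [59.0, 90.0, 127.0]
s5 234 [46.0, 75.0, 116.0]
s5 235 [45.0, 73.0, 116.0]
s5 236 [45.0, 71.0, 114.0]
s5 237 [43.0, 70.0, 112.0]
jar bottom tip [280.70060779 220.01090705] lid top far [280.25358013 188.78985749] near [280.53326062 200.05403271]
ped top near [280.6869777  222.41011774] far [280.45330447 212.48758818] bottom [280.78018095 233.42934653]
```

Pedestal edges in the side view match (0.600, −0.047). The jar is centred laterally and about 3 mm too near the camera. I'll correct that, then lower slowly.

Call:
play_rows([
  [-1,-1.2,0,0],
  [-1,-1.2,0,0],
  [0,0,4,0],
  [0,0,4,0],
  [0,0,2,0],
  [0,0,1,0],
  [0,0,0,0],
  [0,0,0,0],
])

```text
clock: 9.6
tool_pos: [0.5999, -0.0492, 0.0979]
eef_rot: [[-0.92, 0.392, 0.0], [0.392, 0.92, -0.0], [-0.0, -0.0, -1.0]]
force: [0.0, -0.7, -2.7]
grip_width: 0.0554
```

```bash
python3 -c "
from h import *
st([.600,-.0475,.0939])"
```

```text
t 9.6 p [599.9 -49.2  97.9] yaw_y 66.89 tilt [-1.e-04 -0.e+00 -1.e+00] F [ 0.  -0.7 -2.7] M [-0.   -0.   -0.02] g 55.4 q [ -8.  20.  77.  -0.  84. -75.]
to target in tool mm [0.6 1.6 4. ]
```

Call:
play_rows([
  [0,1,1,0],
  [0,0,1,0],
  [0,0,1,0],
  [0,0,0,0],
  [0,0,0,0],
])

```text
clock: 10.1
tool_pos: [0.6002, -0.0483, 0.0947]
eef_rot: [[-0.92, 0.392, -0.0], [0.392, 0.92, -0.0], [0.0, -0.0, -1.0]]
force: [0.4, 0.5, -2.1]
grip_width: 0.0555
```

```bash
python3 -c "
from h import *
st([.600,-.0475,.0939])"
```

```text
t 10.1 p [600.2 -48.3  94.7] yaw_y 66.89 tilt [ 1.e-04 -1.e-04 -1.e+00] F [ 0.4  0.5 -2.1] M [ 0.02 -0.   -0.02] g 55.5 q [ -8.  20.  77.  -0.  83. -75.]
to target in tool mm [0.5 0.7 0.8]
```

Call:
play_rows([
  [0,0,0.5,0],
  [0,0,0.5,0],
  [0,0,0,0],
])

```text
clock: 10.4
tool_pos: [0.6003, -0.0484, 0.0939]
eef_rot: [[-0.92, 0.393, 0.0], [0.393, 0.92, -0.0], [-0.0, -0.0, -1.0]]
force: [-0.3, 0.1, -1.4]
grip_width: 0.0551
```

```bash
python3 -c "
from h import *
st([.600,-.0475,.0939])"
```

```text
t 10.4 p [600.3 -48.4  93.9] yaw_y 66.89 tilt [-3.e-04 -1.e-04 -1.e+00] F [-0.3  0.1 -1.4] M [-0.04  0.09  0.04] g 55.1 q [ -8.  20.  77.  -0.  83. -75.]
to target in tool mm [0.6 0.7 0. ]
```

Call:
play_rows([
  [0,0,0.5,0],
  [0,0,0.5,0],
  [0,0,0,0],
])

```text
clock: 10.7
tool_pos: [0.6007, -0.0485, 0.0939]
eef_rot: [[-0.92, 0.393, 0.002], [0.393, 0.92, -0.001], [-0.002, 0.0, -1.0]]
force: [-2.2, -0.5, 6.0]
grip_width: 0.0553
```

```bash
python3 -c "
from h import *
st([.600,-.0475,.0939])
c=snap('side','s6.png')
cv2.imwrite('pics/s6c.png',cv2.resize(c['pixels'][160:260,240:360],None,fx=6,fy=6,interpolation=cv2.INTER_CUBIC))"
```

```text
t 10.7 p [600.7 -48.5  93.9] yaw_y 66.88 tilt [-1.8e-03  2.0e-04 -1.0e+00] F [-2.2 -0.5  6. ] M [-0.05  0.22 -0.05] g 55.3 q [ -8.  20.  77.  -0.  83. -75.]
to target in tool mm [1.1 0.6 0. ]
```

View pics/s6c.png

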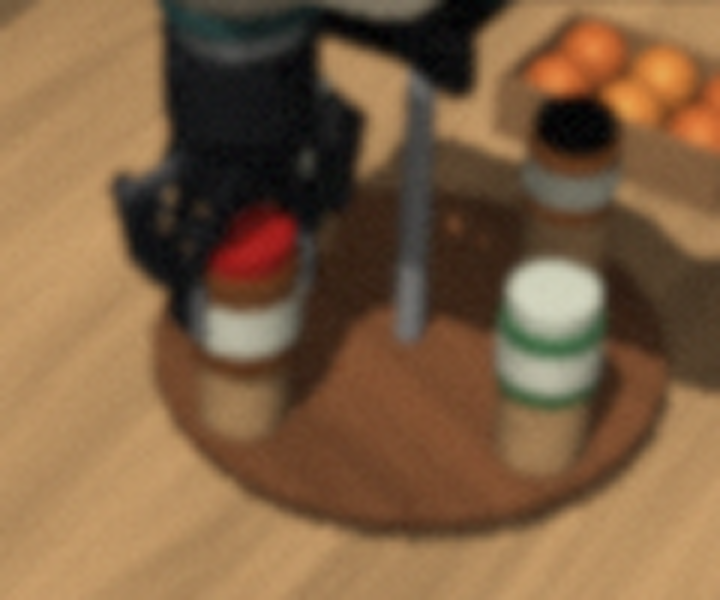

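It's seated: contact force 6 N at the expected height. I'll release now.

Call:
play_rows([
  [0,0,0,0],
  [0,0,0,0],
  [0,0,0,0],
  [0,0,0,0],
], fingers=64)

```text
clock: 11.15
tool_pos: [0.6001, -0.0483, 0.0925]
eef_rot: [[-0.92, 0.392, -0.0], [0.392, 0.92, 0.0], [0.0, -0.0, -1.0]]
force: [-0.5, -0.1, 0.1]
grip_width: 0.0638
```

Call:
play_rows([
  [0,0,0,0],
  [0,0,0,0],
  [0,0,-5,0],
  [0,0,-15,0],
  [0,0,-25,0],
  [0,0,-30,0],
  [0,0,-35,0],
  [0,0,-40,0],
], fingers=82)

```text
clock: 11.95
tool_pos: [0.5998, -0.0482, 0.2449]
eef_rot: [[-0.92, 0.392, -0.0], [0.392, 0.92, -0.0], [0.0, -0.0, -1.0]]
force: [1.1, 0.6, 0.3]
grip_width: 0.0821
```

Call:
play_rows([
  [0,0,-40,0],
  [0,0,-30,0],
  [0,0,-10,0],
  [0,0,0,0],
])

```text
clock: 12.35
tool_pos: [0.6005, -0.0483, 0.3249]
eef_rot: [[-0.92, 0.392, 0.004], [0.392, 0.92, -0.001], [-0.004, 0.001, -1.0]]
force: [-0.2, -0.3, -0.3]
grip_width: 0.0818
```

```bash
python3 -c "
from h import *
st([.557,-.1483,.30])
c=snap('side','s7.png');snap('top','t7.png')
cv2.imwrite('pics/s7c.png',cv2.resize(c['pixels'][130:260,240:360],None,fx=5,fy=5,interpolation=cv2.INTER_CUBIC))"
```

```text
t 12.35 p [600.5 -48.3 324.9] yaw_y 66.89 tilt [-3.7e-03  9.0e-04 -1.0e+00] F [-0.2 -0.3 -0.3] M [-0.03  0.02 -0.03] g 81.8 q [ -8.  16.  55.  -0. 109. -75.]
to target in tool mm [   0.9 -109.    24.8]
```

View pics/s7c.png

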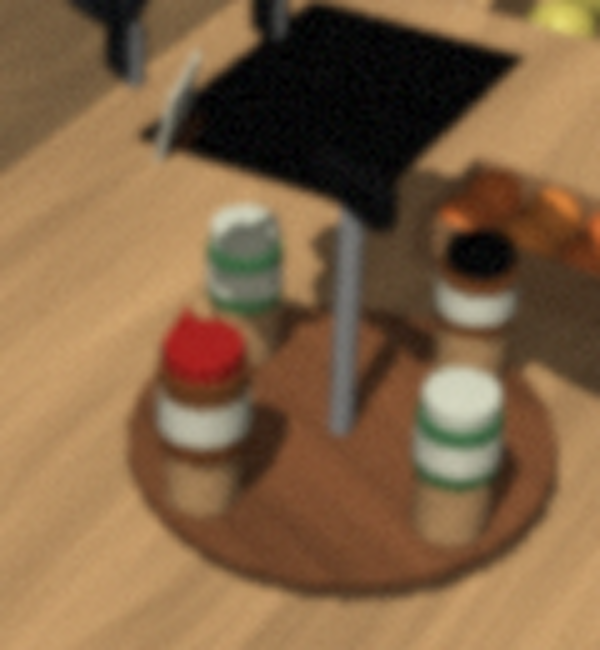

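View pics/t7.png

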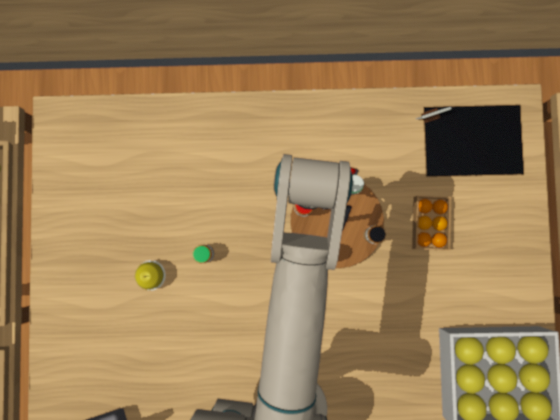

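The jar is upright and centred on the pedestal (band centre and post centre both at column 202 in the crop). Now to the handle.

Call:
play_rows([
  [0,-10,0,0],
  [0,-20,0,0],
  [0,-25,0,0],
  [0.5,-25,0,0],
  [0.5,-20,0,0],
  [0,-9,10,0],
  [0,0,15,0],
  [0,0,0,0],
], fingers=60)

```text
clock: 13.25
tool_pos: [0.5555, -0.1481, 0.2938]
eef_rot: [[-0.92, 0.393, -0.006], [0.393, 0.92, 0.002], [0.006, -0.0, -1.0]]
force: [0.2, 0.1, -0.6]
grip_width: 0.0602
```

```bash
python3 -c "
from h import *
st([.557,-.1483,.197])
c=snap('side','s8.png');snap('top','t8.png')
cv2.imwrite('pics/s8c.png',cv2.resize(c['pixels'][100:230,240:400],None,fx=5,fy=5,interpolation=cv2.INTER_CUBIC)[:600])"
```

```text
t 13.25 p [ 555.5 -148.1  293.8] yaw_y 66.86 tilt [ 6.3e-03 -4.0e-04 -1.0e+00] F [ 0.2  0.1 -0.6] M [ 0.01 -0.02  0.01] g 60.2 q [-19.  11.  64.   0. 105. -85.]
to target in tool mm [-2.1  0.5 96.7]
```

View pics/s8c.png

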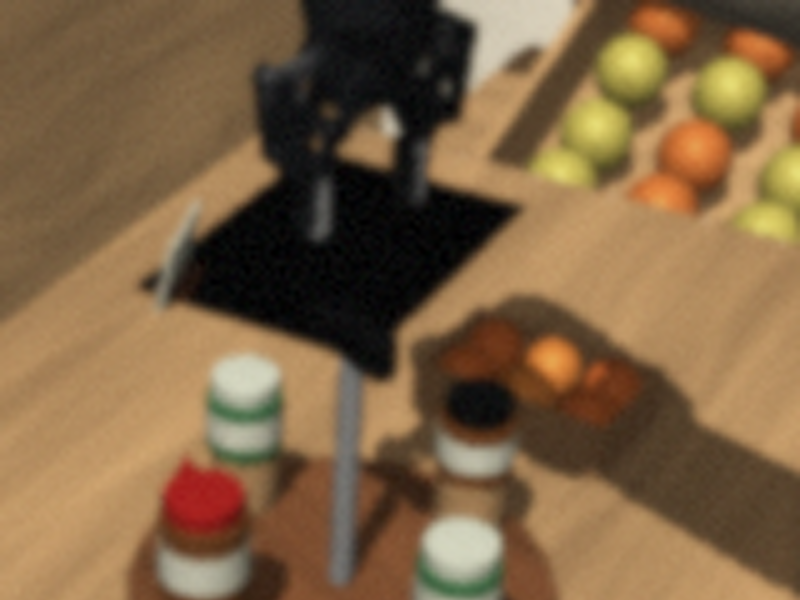

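View pics/t8.png

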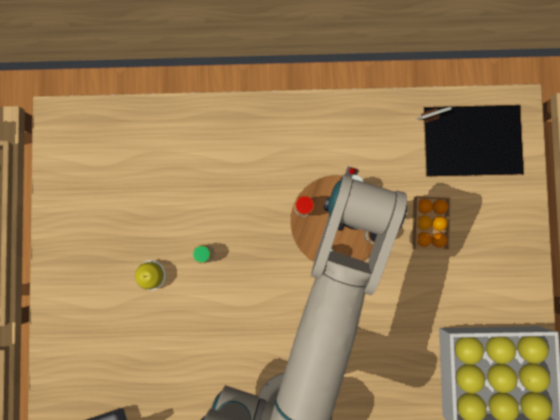

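Call:
play_rows([
  [-1,0.5,10,-0.4],
  [0,0,20,0],
  [0,0,25,0],
  [0,0,20,0],
  [0,0,12,0],
  [0,0,8,0],
  [0,0,1,0],
  [0,0,0,0],
])

```text
clock: 14.15
tool_pos: [0.558, -0.1481, 0.2026]
eef_rot: [[-0.923, 0.386, 0.001], [0.386, 0.923, -0.0], [-0.001, 0.0, -1.0]]
force: [-0.3, 0.1, -0.8]
grip_width: 0.0603
```

```bash
python3 -c "
from h import *
st([.557,-.1483,.197])
c=load('t8');b,g,r=[c['pixels'][...,i].astype(int) for i in range(3)]
for f in blobs(c,(r>90)&(g<50)&(b<50),8):print(f)
B=[f for f in blobs(c,(r>90)&(g<50)&(b<50),60)][0][1]
p=plane(c,*B,.15);d=p-[.5568,-.1483,.15];print(p,np.linalg.norm(d[:2]),np.degrees(np.arctan2(d[1],d[0])))
c=snap('side','s9.png')
cv2.imwrite('pics/s9c.png',cv2.resize(c['pixels'][100:230,240:400],None,fx=5,fy=5,interpolation=cv2.INTER_CUBIC)[:600])"
```

```text
t 14.15 p [ 558.  -148.1  202.6] yaw_y 67.3 tilt [-0.0013  0.     -1.    ] F [-0.3  0.1 -0.8] M [-0.02 -0.02 -0.04] g 60.3 q [-19.  12.  74.  -0.  94. -86.]
to target in tool mm [ 0.8 -0.5  5.6]
([349, 168, 7, 6, 29], [351.7, 170.8])
([296, 197, 17, 17, 222], [304.5, 204.6])
[ 0.59898039 -0.04935549  0.15      ] 0.10756022306081024 66.91127885591757
```

View pics/s9c.png

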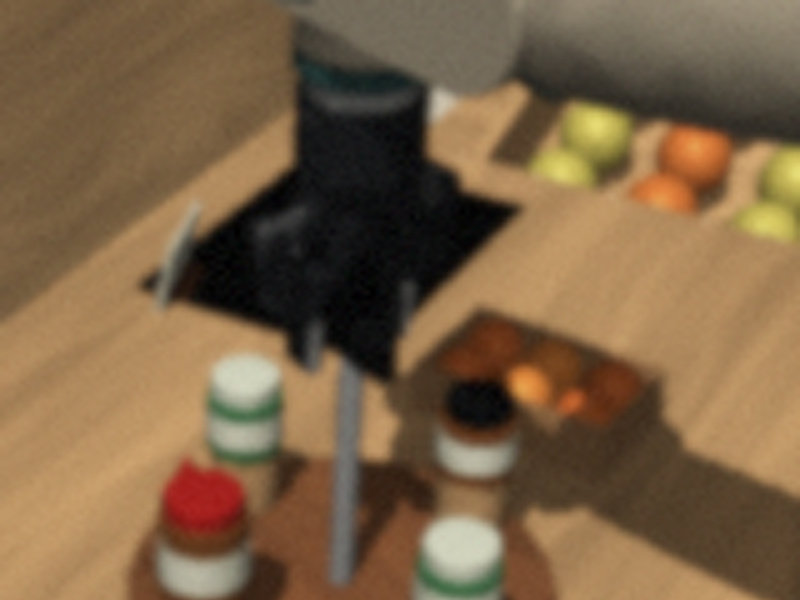

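Fingers straddle the bar at the right height. I'll go down 5 mm more and close gently.

Call:
play_rows([
  [0.5,-0.5,3,0],
  [0,0,2,0],
  [0,0,0,0],
  [0,0,0,0],
  [0,0,0,0],
  [0,0,0,0],
  [0,0,0,0],
  [0,0,0,0],
], fingers=24, newtons=25)

```text
clock: 15.0
tool_pos: [0.557, -0.1484, 0.1969]
eef_rot: [[-0.922, 0.386, 0.0], [0.386, 0.922, -0.0], [-0.0, -0.0, -1.0]]
force: [-0.6, 0.2, -0.2]
grip_width: 0.0243
```

Call:
play_rows([
  [0,0,0,0],
  [0,0,0,0],
  [0,0,0,0],
  [0,0,0,0],
  [0,0,0,0],
], fingers=5, newtons=30)

```text
clock: 15.5
tool_pos: [0.5567, -0.1492, 0.197]
eef_rot: [[-0.922, 0.387, -0.0], [0.387, 0.922, -0.001], [-0.0, -0.001, -1.0]]
force: [-3.1, -4.8, 1.4]
grip_width: 0.0158
```

```bash
python3 -c "
from h import *
st([.557,-.1483,.197])
c=snap('side','s10.png');t=snap('top','t10.png')
for c in (t,):
    b,g,r=[c['pixels'][...,i].astype(int) for i in range(3)]
    print(blobs(c,(r>90)&(g<50)&(b<50),8))
"
```

```text
t 15.5 p [ 556.7 -149.2  197. ] yaw_y 67.24 tilt [-1.0e-04 -1.3e-03 -1.0e+00] F [-3.1 -4.8  1.4] M [-0.45  0.35 -0.  ] g 15.8 q [-19.  12.  74.  -0.  94. -86.]
to target in tool mm [ 0.1  0.9 -0. ]
[([349, 168, 6, 6, 28], [351.6, 170.8]), ([296, 197, 17, 17, 227], [304.4, 204.7])]
```

```bash
python3 -c "
from h import *
A=np.array([.5568,-.1485])
t=load('top0');s=load('side0')
for f in ('top0','t8','t10','t7'):
    c=load(f);P=c['pixels'].astype(float);k=P[163:178,344:360];w=np.clip(k[...,2]-k[...,1]*1.6-15,0,None);ys,xs=np.mgrid[163:178,344:360]
    u,v=(w*xs).sum()/w.sum(),(w*ys).sum()/w.sum()
    for z in (.008,.014,.02,.03):
        d=plane(c,u,v,z)[:2]-A;print(f,round(u,1),round(v,1),z,np.linalg.norm(d).round(4),np.degrees(np.arctan2(d[1],d[0])).round(2))
c=s;P=c['pixels'].astype(float);k=P[188:204,268:284];w=np.clip(k[...,2]-k[...,1]*1.6-15,0,None);ys,xs=np.mgrid[188:204,268:284]
u,v=(w*xs).sum()/w.sum(),(w*ys).sum()/w.sum();print(u,v)
for th in (-17,-18,-19,-20,-21):
    q=A+.163*np.array([np.cos(np.radians(th)),np.sin(np.radians(th))])
    print(th,[proj(s,[*q,z]).round(1).tolist() for z in (.008,.042)],[proj(t,[*q,z]).round(1).tolist() for z in (.008,.042)])
"
```

```text
top0 351.6 170.7 0.008 0.1647 -18.82
top0 351.6 170.7 0.014 0.1636 -18.66
top0 351.6 170.7 0.02 0.1624 -18.48
top0 351.6 170.7 0.03 0.1605 -18.19
t8 351.6 170.7 0.008 0.1646 -18.83
t8 351.6 170.7 0.014 0.1635 -18.66
t8 351.6 170.7 0.02 0.1624 -18.49
t8 351.6 170.7 0.03 0.1605 -18.19
t10 351.6 170.7 0.008 0.1647 -18.82
t10 351.6 170.7 0.014 0.1636 -18.65
t10 351.6 170.7 0.02 0.1624 -18.48
t10 351.6 170.7 0.03 0.1605 -18.18
t7 352.6 170.3 0.008 0.1666 -19.78
t7 352.6 170.3 0.014 0.1655 -19.62
t7 352.6 170.3 0.02 0.1643 -19.45
t7 352.6 170.3 0.03 0.1624 -19.17
276.7146715951095 195.61558146147283
-17 [[276.4, 198.7], [276.3, 191.0]] [[349.8, 170.7], [351.3, 168.9]]
-18 [[277.0, 198.4], [276.9, 190.7]] [[350.7, 171.0], [352.2, 169.2]]
-19 [[277.6, 198.1], [277.5, 190.4]] [[351.6, 171.2], [353.1, 169.5]]
-20 [[278.3, 197.8], [278.2, 190.1]] [[352.4, 171.5], [354.0, 169.8]]
-21 [[278.9, 197.5], [278.8, 189.8]] [[353.3, 171.8], [354.9, 170.1]]
```

Call:
play_rows([
  [0,-0.5,0,0],
  [0,0,0,0],
  [0,0,0,0.5],
  [0,0,0,1],
  [0,0,0,1.5],
  [0,0,0,2],
  [0,0,0,2.5],
  [0,0,0,2.5],
], newtons=60)

```text
clock: 16.4
tool_pos: [0.5567, -0.1492, 0.197]
eef_rot: [[-0.84, 0.542, -0.0], [0.542, 0.84, -0.001], [-0.0, -0.001, -1.0]]
force: [-4.1, -4.3, 2.5]
grip_width: 0.0152
```

Call:
play_rows([
  [0,0,0,2.5],
  [0,0,0,2.5],
  [0,0,0,2.5],
  [0,0,0,2.5],
  [0,0,0,2],
  [0,0,0,1.5],
  [0,0,0,1],
  [0,0,0,0.5],
])

```text
clock: 17.2
tool_pos: [0.5567, -0.1491, 0.197]
eef_rot: [[-0.672, 0.74, 0.0], [0.74, 0.672, -0.001], [-0.001, -0.0, -1.0]]
force: [-3.4, -4.3, 2.2]
grip_width: 0.0154
```

```bash
python3 -c "
from h import *
st([.557,-.1485,.197])
c=snap('side','s11.png')
cv2.imwrite('pics/s11c.png',cv2.resize(c['pixels'][100:260,230:390],None,fx=3.7,fy=3.7,interpolation=cv2.INTER_CUBIC))"
```

```text
t 17.2 p [ 556.7 -149.1  197. ] yaw_y 42.23 tilt [-6.e-04 -4.e-04 -1.e+00] F [-3.4 -4.3  2.2] M [-0.45  0.39  0.17] g 15.4 q [-19.  12.  74.  -0.  94. -61.]
to target in tool mm [ 0.3  0.6 -0. ]
```

View pics/s11c.png

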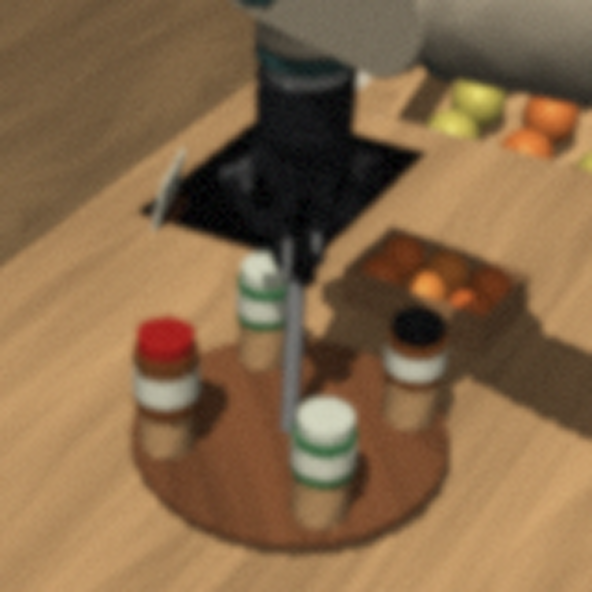

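The carousel is turning with the handle and the jar is steady. About 60.7° remain.

Call:
play_rows([
  [0,0,0,0.5],
  [0,0,0,1.5],
  [0,0,0,2.5],
  [0,0,0,3],
  [0,0,0,3],
  [0,0,0,3],
  [0,0,0,3],
  [0,0,0,3],
])

```text
clock: 18.05
tool_pos: [0.5568, -0.1491, 0.197]
eef_rot: [[-0.385, 0.923, 0.0], [0.923, 0.385, -0.001], [-0.001, -0.0, -1.0]]
force: [-3.4, -4.2, 2.0]
grip_width: 0.0154
```

Call:
play_rows([
  [0,0,0,3],
  [0,0,0,3],
  [0,0,0,3],
  [0,0,0,3],
  [0,0,0,3],
  [0,0,0,3],
  [0,0,0,3],
  [0,0,0,3],
])

```text
clock: 18.85
tool_pos: [0.5569, -0.1491, 0.197]
eef_rot: [[0.024, 1.0, 0.0], [1.0, -0.024, -0.001], [-0.001, 0.0, -1.0]]
force: [-2.4, -5.1, 2.1]
grip_width: 0.0152
```

Call:
play_rows([
  [0,0,0,3],
  [0,0,0,3],
  [0,0,0,2.5],
  [0,0,0,2],
  [0,0,0,1.5],
  [0,0,0,1],
  [0,0,0,0.5],
  [0,0,0,0],
])

```text
clock: 19.65
tool_pos: [0.5569, -0.1491, 0.197]
eef_rot: [[0.254, 0.967, 0.001], [0.967, -0.254, -0.001], [-0.0, 0.001, -1.0]]
force: [-1.0, -5.4, 2.5]
grip_width: 0.0148
```

```bash
cat > chk.py <<'E'
from h import *
import sys
n=sys.argv[1]
st([.557,-.1485,.197])
t=snap('top','t%s.png'%n); s=snap('side','s%s.png'%n)
A=np.array([.5568,-.1485])
hsv=cv2.cvtColor(t['pixels'],cv2.COLOR_BGR2HSV)
b,g,r=[t['pixels'][...,i].astype(int) for i in range(3)]
for q in blobs(t,(r>90)&(g<50)&(b<50),6):
    d=plane(t,*q[1],.15 if q[0][4]>60 else .016)[:2]-A; print('red',q,np.linalg.norm(d).round(4),np.degrees(np.arctan2(d[1],d[0])).round(2))
for q in blobs(t,(hsv[...,1]<50)&(hsv[...,2]>140),60):
    if 290<q[1][0]<390 and 160<q[1][1]<275:
        d=plane(t,*q[1],.133)[:2]-A; print('white',q,np.linalg.norm(d).round(4),np.degrees(np.arctan2(d[1],d[0])).round(2))
b,g,r=[s['pixels'][...,i].astype(int) for i in range(3)]
print('side',blobs(s,(r>90)&(g<50)&(b<50),6))
cv2.imwrite('pics/s%sc.png'%n,cv2.resize(s['pixels'][100:260,230:390],None,fx=3.7,fy=3.7,interpolation=cv2.INTER_CUBIC))
cv2.imwrite('pics/t%sc.png'%n,cv2.resize(t['pixels'][150:290,270:410],None,fx=4,fy=4,interpolation=cv2.INTER_CUBIC))
E
python3 chk.py 12
```

```text
t 19.65 p [ 556.9 -149.1  197. ] yaw_y -14.74 tilt [-5.e-04  7.e-04 -1.e+00] F [-1.  -5.4  2.5] M [-0.72  0.16 -0.01] g 14.8 q [-19.  12.  74.  -0.  94.  -4.]
to target in tool mm [ 0.6 -0.1 -0. ]
red ([342, 168, 17, 19, 206], [350.7, 178.2]) 0.1171 -15.13
white ([293, 202, 18, 18, 247], [301.8, 210.1]) 0.1101 75.12
side [([330, 165, 14, 8, 38], [337.8, 169.1]), ([278, 169, 14, 11, 121], [284.6, 174.5]), ([359, 173, 5, 3, 6], [361.0, 173.7]), ([356, 177, 8, 7, 25], [360.0, 179.5]), ([275, 193, 4, 6, 13], [276.4, 195.6])]
```

View pics/s12c.png

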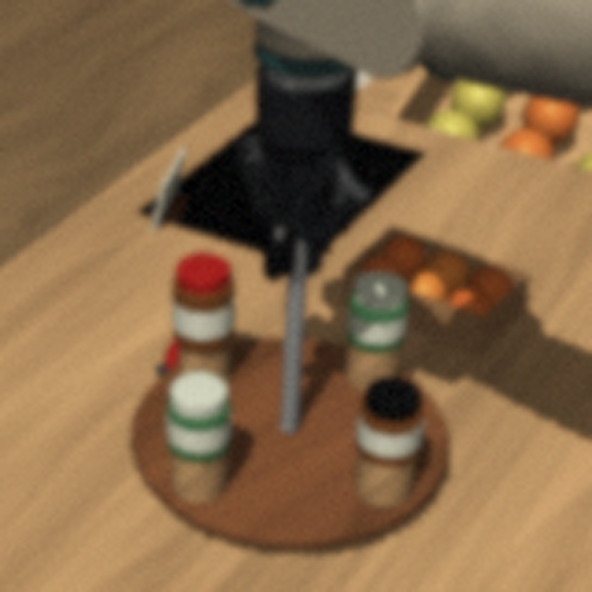

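View pics/t12c.png

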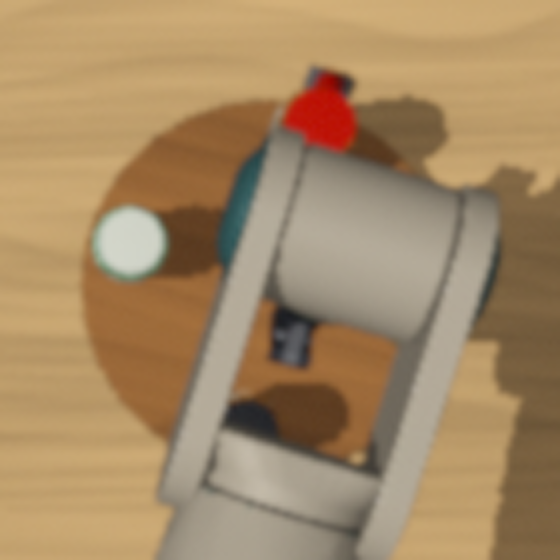

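Call:
play_rows([
  [0,0,0,0.3],
  [0,0,0,0.7],
  [0,0,0,1],
  [0,0,0,0.8],
  [0,0,0,0.6],
  [0,0,0,0.3],
  [0,0,0,0],
  [0,0,0,0],
])

```text
clock: 20.55
tool_pos: [0.5569, -0.1491, 0.197]
eef_rot: [[0.316, 0.949, 0.001], [0.949, -0.316, -0.001], [-0.0, 0.001, -1.0]]
force: [-0.2, -4.9, 2.3]
grip_width: 0.0153
```

```bash
python3 chk.py 13
```

```text
t 20.55 p [ 556.9 -149.1  197. ] yaw_y -18.42 tilt [-4.e-04  8.e-04 -1.e+00] F [-0.2 -4.9  2.3] M [-0.76  0.15  0.02] g 15.3 q [-19.  12.  74.  -0.  94.  -0.]
to target in tool mm [ 0.6 -0.1 -0. ]
red ([344, 168, 17, 20, 219], [352.6, 178.9]) 0.1165 -17.86
white ([294, 200, 18, 17, 245], [302.6, 207.9]) 0.1096 71.7
side [([330, 167, 14, 7, 28], [336.8, 170.7]), ([280, 169, 14, 11, 122], [286.2, 173.7]), ([358, 173, 7, 11, 26], [360.9, 177.6]), ([276, 193, 3, 6, 14], [276.9, 195.5])]
```

View pics/s13c.png

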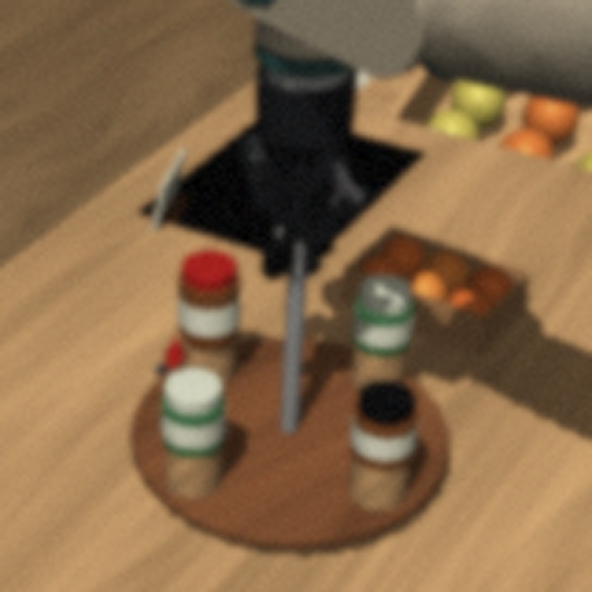

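View pics/t13c.png

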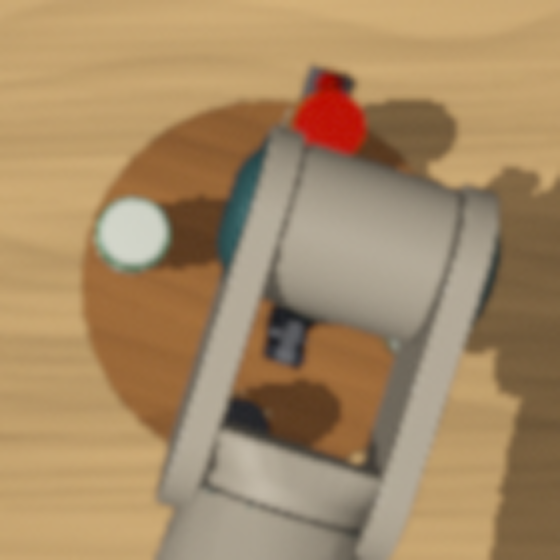

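```bash
python3 -c "
from h import *
s=observe(); print(np.abs(s['dq']).max()); print(hand_in())"
```

```text
0.06730436436435223
the job is handed in; nothing more can be done
None
```

The red-lidded jar now stands upright on the pedestal at the front, in line with the red pointer, and the gripper is still holding the handle. I handed the job in at about 20.6 s of robot time.

**What I did:** I set the jar down on the empty pedestal with about 6 N of contact. I then gripped the handle and turned the carousel about 86° clockwise at no more than about 0.5 rad/s.

**Last checks:**

| Check | Angle or value |
|---|---|
| Gripper/handle direction | −18.4° |
| Front pedestal, from the white lid 90° round | −18.3° |
| Pointer, top view | about −18.6° |
| Pointer, side view | about −17.7° |
| Wrist force | about 5 N |
| Fastest joint speed at hand-in (units as the state reports) | 0.07 |

- **Disagreement between views:** the two pointer readings differ by about 1°. I aimed at −18.5°, close to the top view.
- **Red lid reading:** the red blob itself read −17.9°, but it merged with the pointer in the mask, so I trusted it less.
- **Jar centring:** after release, the jar lined up with its post sideways in the side view. In the top view the lid was 107.6 mm from the axis, against a nominal 110 mm, so the jar may sit about 2 mm inward.
- **Other goods:** the arm never went near them. The green jar and pear showed no visible change, but I last looked at them before the turn.

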